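Return the screwdriver set to the shadow-foam tray

ROBOT

A 7-joint arm with a two-finger parallel gripper is mounted at the origin on a cart in front of the work surface, level with it; the furniture and walls round the work are solid. World frame = base frame: x ahead of the robot, y to its left, z up, the work surface at z = 0. Lengths are in m, angles in rad, forces in N, time in s.
With the tool pointing down it reaches from about 0.425 to 0.925 m from the base axis. Payload 6.8 kg.
Tool frame: the origin (TCP) lies at the very end of the fingers, on their centre line; the grasp point (between the pads) lies 19 mm behind it; z points along the fingers, y is the line along which they close (so a half turn about z gives the same grasp; the last joint's range is limited). The gripper opens to 85 mm and grips with 20 to 120 N. Pads are 22 mm wide; open, the fingers measure 114 mm over their backs; the gripper's body (76 mm by 85 mm) begins 54 mm behind the grasp point. The pads swing forward as they close: fully open they stand 13 mm farther back than shut.
Start: joints at [-1.424, 0.477, 0.022, 1.555, -0.011, 1.109, -0.083], TCP at [0.17, 0.653, 0.231] pointing down, gripper open.
Joint ranges: [-2.96, 2.96], [-0.34, 2.1], [-1.41, 1.46], [0.24, 2.44], [-1.37, 4.51], [0.17, 1.92], [-2.96, 2.96]. Speed limits (rad/s): [2.39, 2.39, 3.14, 3.14, 3.14, 3.14, 3.14].

INTERFACE

Orientations are given as a unit quaternion [w, x, y, z].
In Python, from station import bot gives the robot as it stands.
- The arm moves only by the tool jog_arm, never from a script. Its argument "motion" is a list of rows, each a list of 7 numbers: the turn, a rotation vector about the tool's x, y, z in rad, then the shift along the tool's x, y, z in mm, then the finger opening in mm, from 0 to 85.4. A call has 1 to 10 rows; each row is the pose to reach, as a shift and turn from the pose commanded when the call began, along the tool's axes at that moment; what a row does not reach only later rows make up. A row lasts 1/8 s, in which the tool goes at most 62.5 mm and 10.7 degrees, less where a joint would pass 70% of its speed; a pose out of reach is approached as far as the arm can. A call with a gripper value outside its range is refused whole. The fingers move at their own pace and stop on an object; "grip_force" is the grip in N (left out, the last holds). Time passes only in rows, so rows that repeat a pose let the fingers close. It gives the time, the measured TCP pose, the force, the opening and the grip force at its end, in the units of the state.
- bot.get_obs(): the state, without advancing time (a new reading comes with each control period).
- bot.read_camera(name): name is "scene" or "top"; returns a dict with "pixels" (480x640x3 uint8, red, green, blue), "camera_matrix" (3x3 intrinsics, pixels), "T" (4x4, takes a point from camera to world coordinates). Camera axes: x right, y down, z forward; pixel columns grow to the right and rows downward; lengths in m; the calibration is good to about 2 mm. A picture is of the moment at which its call begins. There is no depth.
- bot.hand_in(): hands the job in; it is judged then, once.
Trained networks look in a picture, given as the dict that the camera call returned (one of the last four; its "shot" number tells which), for a name from the list of things; names that differ only in an ending like _2 or _b are one class to them, and where a whole thing is asked for, a point or a joint stands for the part that bears it (a point fixed in the world has none). Each returns a list of dicts, best first, with "score" (0 to 1); they miss things now and then, are a little off and sometimes report something else, mostly with a low value. They report only what shows in the picture. A call takes as long as a camera call. They do not tell look-alikes from the thing itself.
- bot.spot_in(thing, picture): "xy" ([column, row] in pixels, amid what is visible of it).
- bot.tip_of(thing, picture): "xy" ([column, row] in pixels: a listed point, or the origin of a listed thing).
The state is a dict: "t": time; "q": joint angles; "joint_vel": joint speeds; "joint_torque": joint torques, N m; "eef_pos": TCP position; "tool_rot": TCP orientation; "contact_force": force on the tool from outside, world axes, zero at the start; "torque": the same for the moment, N m; "gripper_width": opening from 0.0 (shut) to 1.0 (fully open); "grasp_force": force on a finger pad.
Only numpy, scipy, OpenCV 4.12 (cv2) and the standard library are available. Lean on these libraries where they do the work, as an engineer would, in place of code of your own. Each camera call takes 0.05 s, during which the arm holds its last target. There are 200 camera calls.

TASK

The lesson is over: put the three screwdrivers back into the foam tool tray, each into the cut-out made for its length, handle in the wide end and blade in the narrow channel, lying flat on the bottom of the cut-out. Leave the desoldering pump, the pen and the tape roll where they lie.

Things in the scene. Friction and masses are not known exactly. Their poses are not given: they have to be found in the camera images.
- driver_long: The long one of the three screwdrivers (orange handle), 187 mm long, lying flat. Origin: half way along, on its underside (axis 10 mm above). +y points to the handle's butt, z up. Handle 22 mm wide, 20 high, from y = 8 to 94 mm; thin round blade from there to y = -93. 50 g, mostly in the handle: grip across the handle near its middle.
- driver_medium: The medium one of the three screwdrivers (blue handle), 162 mm long, lying flat. Origin: half way along, on its underside (axis 10 mm above). +y points to the handle's butt, z up. Handle 22 mm wide, 20 high, from y = -4 to 81 mm; thin round blade from there to y = -81. 50 g, mostly in the handle: grip across the handle near its middle.
- driver_short: The short one of the three screwdrivers (green handle), 137 mm long, lying flat. Origin: half way along, on its underside (axis 10 mm above). +y points to the handle's butt, z up. Handle 22 mm wide, 20 high, from y = -6 to 68 mm; thin round blade from there to y = -69. 50 g, mostly in the handle: grip across the handle near its middle.
- insert_long: Fixed foam block 216x78x22 mm with the long cut-out, one of 3 side by side in a low tray; black, floor yellow. Origin: on its underside below the groove's middle, 3 mm over the bench; x from handle end to blade end, z up. Cut-out floor z = 8; handle part 34 wide, x -47 to 53; blade channel 20 wide, to x = 154. Finger groove, same depth, right across, x -22 to 22. Home: driver origin at (54, 0, 8), its +y along -x.
- insert_medium: Fixed foam block 216x78x22 mm with the medium cut-out, one of 3 side by side in a low tray; black, floor yellow. Origin: on its underside below the groove's middle, 3 mm over the bench; x from handle end to blade end, z up. Cut-out floor z = 8; handle part 34 wide, x -47 to 52; blade channel 20 wide, to x = 129. Finger groove, same depth, right across, x -22 to 22. Home: driver origin at (41, 0, 8), its +y along -x.
- insert_short: Fixed foam block 216x78x22 mm with the short cut-out, one of 3 side by side in a low tray; black, floor yellow. Origin: on its underside below the groove's middle, 3 mm over the bench; x from handle end to blade end, z up. Cut-out floor z = 8; handle part 34 wide, x -47 to 41; blade channel 20 wide, to x = 104. Finger groove, same depth, right across, x -22 to 22. Home: driver origin at (28, 0, 8), its +y along -x.
- pump: Bystander: a blue desoldering pump, 19 x 176 x 22 mm, lying loose in the row with the screwdrivers, as long as they are but no screwdriver (white nozzle, black plunger knob). Origin on the bench below its middle; its y axis runs along it.
- tape_roll: Bystander: a roll of black tape lying flat, 62 mm across, 19 mm high. Origin on the bench below its middle.
- pen: Bystander: a white and blue pen, 135 mm long, 16 mm thick. Origin on the bench below its middle; its y axis runs along it.
Mind the look-alikes: they are no part of the job. Of the things that look like the driver_short, the larger one is meant.

How it is judged:
At the end, for the whole second after the job is handed in: Each screwdriver is at rest in the cut-out of its own length, handle at the wide end: its origin within 12 mm along and 10 mm across of its place and within 3.5 mm of its height when lying on the floor of the cut-out, and within 0.2 rad of the direction of the cut-out (x of driver_long in the frame of insert_long between 0.042 and 0.066 m and y of driver_long in the frame of insert_long between -0.01 and 0.01 m and z of driver_long in the frame of insert_long between 0.0045 and 0.0115 m and y of insert_long in the frame of driver_long above 0.008 m and angle between the y axis of driver_long and the x axis of insert_long, either way round below 0.2 rad and linear speed of each of driver_long, driver_medium, driver_short below 0.02 m/s and x of driver_medium in the frame of insert_medium between 0.029 and 0.053 m and y of driver_medium in the frame of insert_medium between -0.01 and 0.01 m and z of driver_medium in the frame of insert_medium between 0.0045 and 0.0115 m and y of insert_medium in the frame of driver_medium above 0.008 m and angle between the y axis of driver_medium and the x axis of insert_medium, either way round below 0.2 rad and x of driver_short in the frame of insert_short between 0.016 and 0.04 m and y of driver_short in the frame of insert_short between -0.01 and 0.01 m and z of driver_short in the frame of insert_short between 0.0045 and 0.0115 m and y of insert_short in the frame of driver_short above 0.008 m and angle between the y axis of driver_short and the x axis of insert_short, either way round below 0.2 rad); the robot touches nothing.
It fails at once if the desoldering pump is pushed more than 30 mm (distance of pump from where it was at the start of the episode above 0.03 m).
It fails at once if the tape roll is pushed more than 30 mm (distance of tape_roll from where it was at the start of the episode above 0.03 m).
It fails at once if the pen is pushed more than 30 mm (distance of pen from where it was at the start of the episode above 0.03 m).
It also fails if it takes over 118 s, if anything falls off the work surface, if the arm or the gripper's body presses on something with over 40 N, if the wrist force passes 120 N, or if a joint passes its speed limit or range.

## Working session

There is one attempt and no reset: what is moved stays moved. The work goes in short steps, Python scripts to look and compute and a tool call to move; the robot and the scene stay as the last step left them, time stands still between calls to the robot, and variables do not carry over. Pictures are saved under pics/ and viewed, at most 14 in all, crops included, and the job is handed in when it is done.

Besides the shell and the picture viewer there is one more tool, called after "Emit:" by a JSON object that holds its "api" and its "payload". jog_arm: Moves the arm, as the interface text tells. Its arguments: {"type":"object","properties":{"motion":{"type":"array"},"grip_force":{"type":"number"}},"required":["motion"]}

```bash
mkdir -p pics
cat > h.py <<'E'
import numpy as np, cv2
from station import bot
from scipy.spatial.transform import Rotation as R
def px2w(p,c,z):
    d=np.linalg.inv(c["camera_matrix"])@np.array([p[0],p[1],1.]); T=np.array(c["T"])
    d=T[:3,:3]@d; o=T[:3,3]; return (o+d*(z-o[2])/d[2])
def w2px(w,c):
    T=np.array(c["T"]); p=np.array(c["camera_matrix"])@(T[:3,:3].T@(np.array(w)-T[:3,3])); return p[:2]/p[2]
def shot(n,f=None):
    c=bot.read_camera(n)
    if f: cv2.imwrite(f"pics/{f}.png",np.ascontiguousarray(np.array(c["pixels"])[:,:,::-1]))
    return c
E
python3 - <<'E'
from h import *
o=bot.get_obs(); print(o["eef_pos"],o["tool_rot"],o["t"])
for n in("top","scene"):
    c=shot(n,n+"0"); print(n,np.array(c["T"]).round(3).tolist(),np.array(c["camera_matrix"]).round(1).tolist())
    for t,z in [("driver_long",.01),("driver_medium",.01),("driver_short",.01),("insert_long",.011),("insert_medium",.011),("insert_short",.011),("pump",.01),("pen",.01),("tape_roll",.01)]:
        for r in bot.spot_in(t,c)[:3]: print(t,"spot",np.round(r["xy"]),round(r["score"],2),px2w(r["xy"],c,z)[:2].round(3))
        if n=="top":
          for r in bot.tip_of(t,c)[:2]: print(t,"tip",np.round(r["xy"]),round(r["score"],2),px2w(r["xy"],c,z)[:2].round(3))
E
```

```text
[0.1699982  0.65262205 0.23033363] [-4.10092631e-05  1.27037496e-01  9.91897491e-01 -9.17122895e-04] 0.0
top [[-0.005, -0.99, 0.14, 0.365], [-1.0, 0.004, -0.008, 0.048], [0.007, -0.14, -0.99, 0.992], [0.0, 0.0, 0.0, 1.0]] [[473.2, 0.0, 322.7], [0.0, 473.2, 243.0], [0.0, 0.0, 1.0]]
driver_long spot [298. 279.] 0.73 [0.43  0.092]
driver_long tip [284. 277.] 0.91 [0.432 0.12 ]
driver_medium spot [239. 237.] 0.64 [0.517 0.216]
driver_medium tip [256. 238.] 0.91 [0.515 0.18 ]
driver_short spot [252. 172.] 0.69 [0.658 0.191]
driver_short spot [253. 348.] 0.49 [0.289 0.182]
driver_short tip [266. 174.] 0.6 [0.653 0.16 ]
driver_short tip [257. 338.] 0.54 [0.308 0.174]
insert_long spot [476. 252.] 0.68 [ 0.483 -0.28 ]
insert_long tip [471. 280.] 0.7 [ 0.424 -0.268]
insert_medium spot [438. 248.] 0.7 [ 0.493 -0.202]
insert_medium tip [437. 274.] 0.66 [ 0.437 -0.197]
insert_medium tip [398. 270.] 0.3 [ 0.447 -0.117]
insert_short spot [402. 245.] 0.92 [ 0.499 -0.126]
insert_short tip [401. 269.] 0.83 [ 0.448 -0.122]
pump spot [281. 208.] 0.78 [0.579 0.127]
pump tip [283. 207.] 0.74 [0.582 0.124]
[... 267 characters left out ...]
.609, -0.605], [0.017, -0.694, -0.72, 0.782], [0.0, 0.0, 0.0, 1.0]] [[488.6, 0.0, 311.1], [0.0, 488.6, 234.5], [0.0, 0.0, 1.0]]
driver_long spot [272. 236.] 0.65 [0.433 0.083]
driver_medium spot [280. 188.] 0.49 [0.516 0.221]
driver_medium spot [322. 203.] 0.19 [0.58  0.127]
driver_short spot [337. 176.] 0.5 [0.66  0.198]
driver_short spot [196. 227.] 0.44 [0.291 0.182]
insert_long spot [283. 190.] 0.74 [0.519 0.209]
insert_long spot [383. 355.] 0.57 [ 0.486 -0.273]
insert_medium spot [366. 319.] 0.91 [ 0.5   -0.195]
insert_short spot [341. 285.] 0.65 [ 0.498 -0.104]
pump spot [325. 206.] 0.79 [0.582 0.115]
pen spot [216. 170.] 0.51 [0.401 0.353]
tape_roll spot [278. 145.] 0.58 [0.585 0.381]
```

Run:
```python
import cv2
i=cv2.imread("pics/top0.png")
cv2.imwrite("pics/top0c.png",cv2.resize(i[130:370,140:380],(600,600),interpolation=cv2.INTER_CUBIC))
cv2.imwrite("pics/ins0.png",cv2.resize(i[180:320,370:510],(600,600),interpolation=cv2.INTER_CUBIC))
```

```text
(no output)
```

View pics/top0c.png

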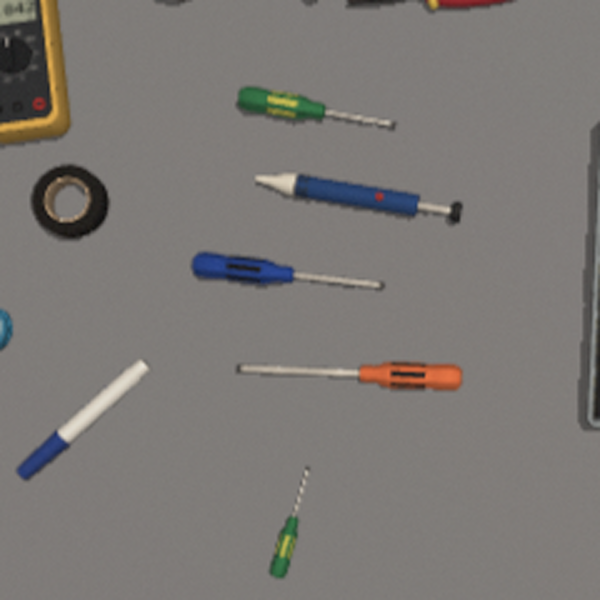

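View pics/ins0.png

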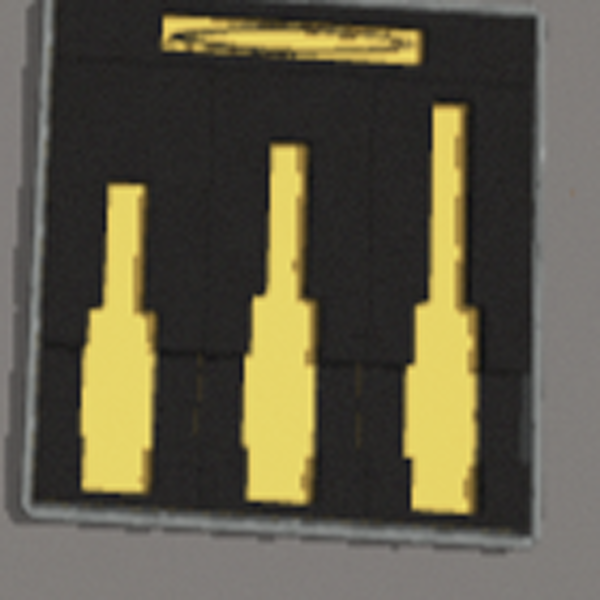

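View pics/scene0.png

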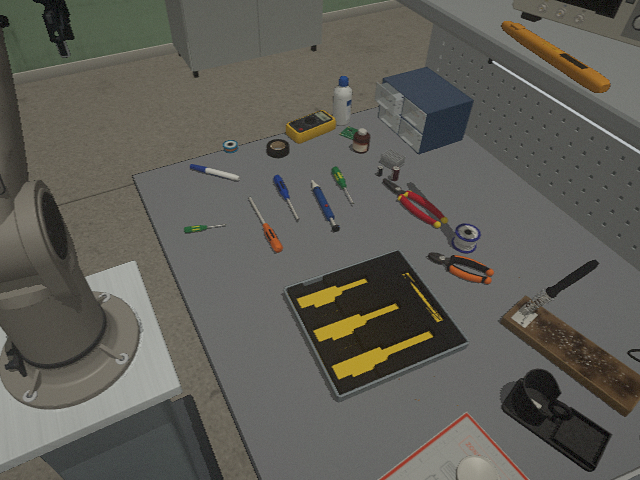

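The green pair: (253,172) is about 63 px long (~135 mm), and (253,348) is about 44 px long and much thinner. The larger one at (253,172) matches driver_short's 137 mm, and the enlarged crop confirms it. The pump is the blue thing at (281,208) with a white nozzle. The inserts, left to right, are short, medium and long, with handle ends toward the robot.

```bash
cat >> h.py <<'E'
HS={"long":((5,140,90),(16,255,255)),"medium":((108,130,50),(125,255,255)),"short":((45,100,30),(80,255,255))}
NET={"long":(.44,.07),"medium":(.52,.22),"short":(.66,.19)}
def blob(c,lo,hi,near):
    h=cv2.cvtColor(np.array(c["pixels"]),cv2.COLOR_RGB2HSV); m=cv2.inRange(h,lo,hi)
    m=cv2.morphologyEx(m,cv2.MORPH_CLOSE,np.ones((5,5)))
    n,l,s,ce=cv2.connectedComponentsWithStats(m)
    k=min((i for i in range(1,n) if s[i,4]>60),key=lambda i:np.hypot(*(ce[i]-near)))
    return np.argwhere(l==k)[:,::-1]
def rect(P): # metric points -> centre, long axis, size
    r=cv2.minAreaRect((P*1000).astype(np.float32)); b=cv2.boxPoints(r)
    e=[b[1]-b[0],b[2]-b[1]]; L=max(e,key=np.linalg.norm)
    return np.array(r[0])/1000,L/np.linalg.norm(L),sorted(r[1])
E
python3 - <<'E'
from h import *
off={"long":51,"medium":38.5,"short":31}; hand={"long":-1,"medium":1,"short":1}; grip={"long":54,"medium":41,"short":28}
for n in("top","scene"):
    c=shot(n)
    for k in HS:
        p=blob(c,*HS[k],w2px([*NET[k],.01],c)); P=np.array([px2w(q,c,.012)[:2] for q in p])
        ce,a,s=rect(P); a=a*np.sign(a[1])*hand[k]
        print(n,k,"handle ctr",P.mean(0).round(4),ce.round(4),"ang +y",np.degrees(np.arctan2(a[1],a[0])).round(1),np.round(s))
    if n=="top":
      for k,x in(("short",.45),("medium",.47),("long",.47)):
        y={"short":-.122,"medium":-.2,"long":-.275}[k]
        p=blob(c,(22,110,90),(35,255,255),w2px([x,y,.011],c)); P=np.array([px2w(q,c,.011)[:2] for q in p])
        ce,a,s=rect(P); a=a*np.sign(a[0]); L={"short":151,"medium":176,"long":201}[k]
        mid={"short":28.5,"medium":41,"long":53.5}[k]/1000
        # handle end and axis from end-slices
        t=(P-ce)@a; nrm=np.array([-a[1],a[0]])
        hs=[P[(t>u)&(t<v)].mean(0) for u,v in((t.min()+.004,t.min()+.02),(t.max()-.05,t.max()-.005))]
        ax=(hs[1]-hs[0]); ax/=np.linalg.norm(ax)
        print(k,"rect",ce.round(4),np.degrees(np.arctan2(a[1],a[0])).round(2),np.round(s),"axis",np.degrees(np.arctan2(ax[1],ax[0])).round(2),"origin",(ce-mid*a).round(4), "handle slice",hs[0].round(4))
E
```

```text
top long handle ctr [0.4269 0.077 ] [0.4266 0.0792] ang +y -92.5 [19. 83.]
top medium handle ctr [0.5168 0.2214] [0.5163 0.2198] ang +y 82.6 [19. 82.]
top short handle ctr [0.6598 0.1917] [0.6583 0.1898] ang +y 77.6 [19. 73.]
short rect [ 0.4712 -0.116 ] -1.41 [ 35. 150.] axis -3.9 origin [ 0.4427 -0.1153] handle slice [ 0.4081 -0.1112]
medium rect [ 0.4777 -0.1937] -2.33 [ 35. 175.] axis -3.65 origin [ 0.4367 -0.192 ] handle slice [ 0.4019 -0.1909]
long rect [ 0.4848 -0.2734] -2.68 [ 35. 199.] axis -3.76 origin [ 0.4314 -0.2709] handle slice [ 0.3972 -0.2693]
scene long handle ctr [0.4286 0.0749] [0.4294 0.0785] ang +y -94.5 [20. 92.]
scene medium handle ctr [0.52   0.2234] [0.5193 0.223 ] ang +y 82.4 [19. 88.]
scene short handle ctr [0.6624 0.1922] [0.6621 0.1923] ang +y 78.4 [18. 80.]
```

```bash
cat > go.py <<'E'
import sys
from h import *
# args: sets of x,y,z,yaw -> turn rotvec (rad) & shift (mm) in current tool axes
o=bot.get_obs(); r=R.from_quat(o["tool_rot"],scalar_first=True); p=np.array(o["eef_pos"])
print("now",p.round(4),"q",np.round(o["q"],2),"t",round(o["t"],2))
for a in sys.argv[1:]:
    x,y,z,w=map(float,a.split(",")); w=np.radians(w)
    Y=np.array([np.cos(w),np.sin(w),0]);Z=np.array([0,0,-1.]);M=np.stack([np.cross(Y,Z),Y,Z],1)
    print(a,(r.inv()*R.from_matrix(M)).as_rotvec().round(3),(r.inv().apply(np.array([x,y,z])-p)*1000).round(1))
E
python3 go.py .5185,.2243,.10,-7.5
```

```text
now [0.1701 0.6532 0.2313] q [-1.42  0.48  0.02  1.56 -0.01  1.11 -0.08] t 1.55
.5185,.2243,.10,-7.5 [ 0.    -0.     1.447] [-445.2 -327.3  131.3]
```

Emit:
{"api": "jog_arm", "payload": {"motion": [[0, 0, 0.145, -45, -33, 10, 48], [0, 0, 0.29, -89, -65, 20, 48], [0, 0, 0.434, -134, -98, 30, 48], [0, 0, 0.58, -178, -131, 40, 48], [0, 0, 0.724, -223, -164, 55, 48], [0, 0, 0.87, -267, -196, 70, 48], [0, 0, 1.01, -312, -229, 85, 48], [0, 0, 1.16, -356, -262, 100, 48], [0, 0, 1.3, -401, -295, 115, 48], [0, 0, 1.447, -445, -327, 131, 48]], "grip_force": 50}}

```text
t: 2.8
eef_pos: [0.5196, 0.2235, 0.1002]
tool_rot: [0.0, 0.753, 0.658, 0.001]
contact_force: [-0.2, 1.0, -0.0]
gripper_width: 0.561
grasp_force: 0.0
```

```bash
python3 go.py .5185,.2243,.004,-7.5
```

```text
now [0.5196 0.2235 0.1002] q [-0.84  0.49  0.42  1.96 -0.28  0.75 -0.39] t 2.8
.5185,.2243,.004,-7.5 [ 0.001 -0.001 -0.005] [ 0.6 -1.3 96.2]
```

Emit:
{"api": "jog_arm", "payload": {"motion": [[0, 0, 0, 0, -1, 35, 48], [0, 0, 0, 0, -1, 65, 48], [0, 0, 0, 0, -1, 85, 48], [0, 0, 0, 0, -1, 95, 48], [0, 0, 0, 0, -1, 95, 48], [0, 0, 0, 0, -1, 95, 15], [0, 0, 0, 0, -1, 95, 15], [0, 0, 0, 0, -1, 95, 15], [0, 0, 0, 0, -1, 95, 15], [0, 0, 0, 0, -1, 95, 15]]}}

```text
t: 4.05
eef_pos: [0.5181, 0.2252, 0.0065]
tool_rot: [0.0, 0.752, 0.659, 0.001]
contact_force: [-0.7, -0.4, 6.8]
gripper_width: 0.22
grasp_force: 49.0
```

```bash
python3 go.py .5185,.2243,.15,-7.5 .437,-.1917,.15,86.3
```

```text
now [0.5181 0.2252 0.0065] q [-0.78  0.63  0.34  1.99 -0.37  0.57 -0.32] t 4.05
.5185,.2243,.15,-7.5 [ 0.001 -0.001 -0.   ] [  -0.6    0.7 -143.5]
.437,-.1917,.15,86.3 [ 0.002  0.    -1.637] [-423.7  -25.7 -144.2]
```

Emit:
{"api": "jog_arm", "payload": {"motion": [[0, 0, 0, 0, 0, -30, 15], [0, 0, 0, 0, 0, -75, 15], [0, 0, -0.1, -10, 0, -110, 15], [0, 0, -0.25, -45, 0, -135, 15], [0, 0, -0.4, -90, -5, -144, 15], [0, 0, -0.55, -135, -8, -144, 15], [0, 0, -0.7, -180, -11, -144, 15], [0, 0, -0.85, -225, -14, -144, 15], [0, 0, -0.98, -265, -16, -144, 15], [0, 0, -1.08, -295, -18, -144, 15]]}}

```text
t: 5.3
eef_pos: [0.4604, -0.0673, 0.1497]
tool_rot: [0.0, 0.305, 0.952, 0.0]
contact_force: [0.9, -0.2, -1.5]
gripper_width: 0.228
grasp_force: 49.4
```

```bash
python3 go.py .437,-.1917,.09,86.3
```

```text
now [ 0.4604 -0.0673  0.1497] q [-0.27  0.24  0.32  2.14 -0.11  0.77  1.08] t 5.3
.437,-.1917,.09,86.3 [ 0.     0.001 -0.555] [ -53.2 -114.9   59.7]
```

Emit:
{"api": "jog_arm", "payload": {"motion": [[0, 0, -0.11, -11, -23, 0, 15], [0, 0, -0.22, -22, -46, 0, 15], [0, 0, -0.33, -33, -70, 10, 15], [0, 0, -0.44, -43, -93, 30, 15], [0, 0, -0.52, -50, -110, 45, 15], [0, 0, -0.555, -53, -115, 60, 15], [0, 0, -0.555, -53, -115, 60, 15]]}}

```text
t: 6.18
eef_pos: [0.4361, -0.1901, 0.0888]
tool_rot: [-0.001, 0.034, 0.999, 0.0]
contact_force: [-0.1, 0.4, 0.1]
gripper_width: 0.223
grasp_force: 49.4
```

```bash
python3 go.py .437,-.1917,.018,86.3
python3 - <<'E'
from h import *
c=shot("top","m1"); i=cv2.imread("pics/m1.png"); j=cv2.imread("pics/m1.png")[180:320,370:510]
d=shot("scene"); k=np.array(d["pixels"])[230:410,270:480,::-1]
cv2.imwrite("pics/m1c.png",np.hstack([cv2.resize(j,(400,400)),cv2.resize(k,(400,400))]))
E
```

```text
now [ 0.4361 -0.1901  0.0888] q [ 0.08  0.36  0.24  2.16 -0.14  0.64  1.92] t 6.17
.437,-.1917,.018,86.3 [ 0.    -0.002 -0.004] [-1.1 -1.6 70.8]
```

View pics/m1c.png

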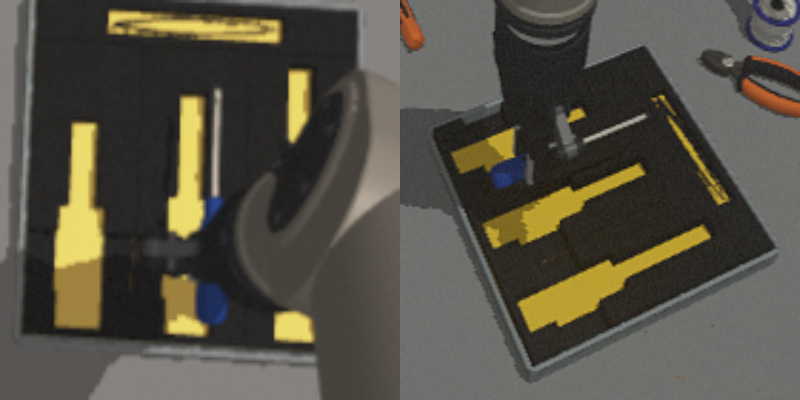

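The medium driver is parallel to the middle cut-out, and its offset is what parallax predicts. I'll lower it now.

Emit:
{"api": "jog_arm", "payload": {"motion": [[0, 0, 0, -1, -1, 25, 15], [0, 0, 0, -1, -1.5, 45, 15], [0, 0, 0, -1, -1.5, 58, 15], [0, 0, 0, -1, -1.5, 64, 15], [0, 0, 0, -1, -1.5, 68, 15], [0, 0, 0, -1, -1.5, 69.5, 15], [0, 0, 0, -1, -1.5, 69.5, 15]]}}

```text
t: 7.15
eef_pos: [0.4381, -0.1914, 0.02]
tool_rot: [0.0, 0.033, 0.999, -0.0]
contact_force: [-0.3, -0.3, 0.2]
gripper_width: 0.223
grasp_force: 49.4
```

Emit:
{"api": "jog_arm", "payload": {"motion": [[0, 0, 0, 0, 0, 1.5, 15], [0, 0, 0, 0, 0, 1.5, 36], [0, 0, 0, 0, 0, 1.5, 36], [0, 0, 0, 0, 0, 0, 36], [0, 0, 0, 0, 0, -10, 40], [0, 0, 0, 0, 0, -40, 40], [0, 0, 0, 0, 0, -80, 48], [0, 0, 0, 0, 0, -110, 48]]}}

```text
t: 8.15
eef_pos: [0.4382, -0.1915, 0.1319]
tool_rot: [0.001, 0.034, 0.999, -0.0]
contact_force: [0.3, -0.6, -0.8]
gripper_width: 0.562
grasp_force: 0.0
```

```bash
python3 go.py .6604,.1885,.12,-12 .4277,.0735,.12,-3
```

```text
now [ 0.4382 -0.1915  0.1319] q [ 0.05  0.29  0.27  2.12 -0.12  0.74  1.9 ] t 8.15
.6604,.1885,.12,-12 [1.000e-03 1.000e-03 1.713e+00] [-196.2  394.    12.2]
.4277,.0735,.12,-3 [1.000e-03 1.000e-03 1.556e+00] [ 28.3 263.7  11.8]
```

Emit:
{"api": "jog_arm", "payload": {"motion": [[0, 0, 0.17, -20, 39, 0, 48], [0, 0, 0.34, -39, 79, 0, 48], [0, 0, 0.51, -59, 118, 0, 48], [0, 0, 0.68, -78, 158, 0, 48], [0, 0, 0.85, -98, 197, 3, 48], [0, 0, 1.03, -118, 236, 6, 48], [0, 0, 1.2, -137, 276, 9, 48], [0, 0, 1.37, -157, 315, 12, 48], [0, 0, 1.54, -177, 355, 12, 48], [0, 0, 1.713, -196, 394, 12, 48]]}}

```text
t: 9.4
eef_pos: [0.6603, 0.1903, 0.1185]
tool_rot: [-0.0, 0.779, 0.627, 0.0]
contact_force: [-0.0, -0.3, 0.3]
gripper_width: 0.567
grasp_force: 0.0
```

```bash
python3 go.py .6604,.1885,.0055,-12
python3 - <<'E'
from h import *
c=shot("top","m2"); j=cv2.imread("pics/m2.png")
cv2.imwrite("pics/m2c.png",np.hstack([cv2.resize(j[130:340,150:360],(400,400)),cv2.resize(j[180:320,370:510],(400,400))]))
E
```

```text
now [0.6603 0.1903 0.1185] q [-0.75  0.67  0.57  1.65 -0.43  0.95 -0.24] t 9.4
.6604,.1885,.0055,-12 [ 0.    -0.    -0.005] [ -1.8   0.5 113. ]
```

View pics/m2c.png

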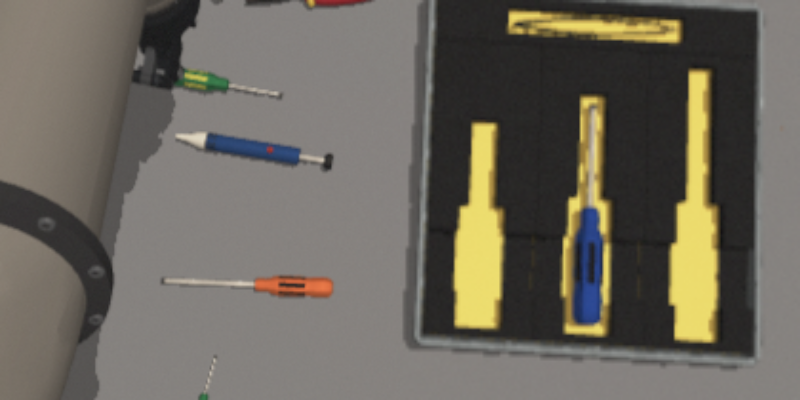

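The medium driver lies in its cut-out with its handle at the wide end. Next is the short one.

Emit:
{"api": "jog_arm", "payload": {"motion": [[0, 0, 0, -2, 0, 40, 48], [0, 0, 0, -2, 0, 80, 48], [0, 0, 0, -2, 0, 103, 48], [0, 0, 0, -2, 0, 112, 48], [0, 0, 0, -2, 0, 112, 48], [0, 0, 0, -2, 0, 112, 15], [0, 0, 0, -2, 0, 112, 15], [0, 0, 0, -2, 0, 112, 15], [0, 0, 0, -2, 0, 112, 15], [0, 0, 0, -2, 0, 112, 15]]}}

```text
t: 10.7
eef_pos: [0.6605, 0.187, 0.0075]
tool_rot: [0.0, 0.777, 0.629, 0.001]
contact_force: [-0.5, -0.5, 6.9]
gripper_width: 0.218
grasp_force: 48.9
```

```bash
python3 go.py .442,-.1135,.13,86.3
```

```text
now [0.6605 0.187  0.0075] q [-0.69  0.81  0.49  1.69 -0.51  0.77 -0.17] t 10.7
.442,-.1135,.13,86.3 [ 3.000e-03  1.000e-03 -1.715e+00] [-339.1 -151.1 -123.3]
```

Emit:
{"api": "jog_arm", "payload": {"motion": [[0, 0, 0, 0, 0, -30, 15], [0, 0, 0, 0, 0, -75, 15], [0, 0, -0.1, -15, -7, -110, 15], [0, 0, -0.26, -50, -22, -123, 15], [0, 0, -0.42, -85, -38, -123, 15], [0, 0, -0.58, -120, -53, -123, 15], [0, 0, -0.74, -155, -69, -123, 15], [0, 0, -0.9, -190, -85, -123, 15], [0, 0, -1.05, -220, -98, -123, 15], [0, 0, -1.2, -250, -111, -123, 15]]}}

```text
t: 11.95
eef_pos: [0.4984, -0.0358, 0.1293]
tool_rot: [0.0, 0.284, 0.959, 0.0]
contact_force: [0.8, 0.5, -0.9]
gripper_width: 0.221
grasp_force: 49.3
```

```bash
python3 go.py .442,-.1135,.07,86.3
```

```text
now [ 0.4984 -0.0358  0.1293] q [-0.33  0.33  0.33  2.08 -0.16  0.75  1.1 ] t 11.95
.442,-.1135,.07,86.3 [ 0.     0.001 -0.511] [  5.1 -95.9  59.3]
```

Emit:
{"api": "jog_arm", "payload": {"motion": [[0, 0, -0.11, 1, -20, 0, 15], [0, 0, -0.22, 2, -40, 0, 15], [0, 0, -0.33, 3, -62, 10, 15], [0, 0, -0.44, 4, -82, 30, 15], [0, 0, -0.5, 5, -94, 50, 15], [0, 0, -0.511, 5, -96, 59, 15], [0, 0, -0.511, 5, -96, 59, 15]]}}

```text
t: 12.82
eef_pos: [0.4423, -0.1122, 0.0697]
tool_rot: [-0.0, 0.035, 0.999, 0.0]
contact_force: [-0.4, 0.2, -1.1]
gripper_width: 0.219
grasp_force: 49.3
```

```bash
python3 go.py .442,-.1130,.0195,86.3
```

```text
now [ 0.4423 -0.1122  0.0697] q [-0.07  0.37  0.22  2.21 -0.15  0.57  1.76] t 12.82
.442,-.1130,.0195,86.3 [ 0.    -0.    -0.005] [ 0.2 -0.9 50.2]
```

Emit:
{"api": "jog_arm", "payload": {"motion": [[0, 0, 0, 0, -1, 20, 15], [0, 0, 0, 0, -1, 36, 15], [0, 0, 0, 0, -1, 44, 15], [0, 0, 0, 0, -1, 48, 15], [0, 0, 0, 0, -1, 50, 15], [0, 0, 0, 0, -1, 50, 15]]}}

```text
t: 13.58
eef_pos: [0.4424, -0.1133, 0.0201]
tool_rot: [0.0, 0.034, 0.999, 0.0]
contact_force: [0.2, 0.5, -0.8]
gripper_width: 0.219
grasp_force: 49.3
```

Emit:
{"api": "jog_arm", "payload": {"motion": [[0, 0, 0, 0, 0, 1, 34], [0, 0, 0, 0, 0, 1, 34], [0, 0, 0, 0, 0, 0, 34], [0, 0, 0, 0, 0, -10, 38], [0, 0, 0, 0, 0, -40, 40], [0, 0, 0, 0, 0, -80, 48], [0, 0, 0, 0, 0, -110, 48]]}}

```text
t: 14.45
eef_pos: [0.4424, -0.1134, 0.1319]
tool_rot: [0.001, 0.035, 0.999, 0.0]
contact_force: [1.1, 0.3, -0.3]
gripper_width: 0.564
grasp_force: 0.0
```

```bash
python3 go.py .4277,.0735,.12,-3
```

```text
now [ 0.4424 -0.1134  0.1319] q [-0.11  0.26  0.26  2.17 -0.1   0.72  1.72] t 14.45
.4277,.0735,.12,-3 [1.000e-03 1.000e-03 1.554e+00] [ 27.6 185.5  11.9]
```

Emit:
{"api": "jog_arm", "payload": {"motion": [[0, 0, 0.16, -5, 19, 0, 48], [0, 0, 0.32, -10, 38, 0, 48], [0, 0, 0.48, -10, 56, 0, 48], [0, 0, 0.64, -10, 75, 0, 48], [0, 0, 0.8, -8, 94, 0, 48], [0, 0, 0.96, 0, 113, 3, 48], [0, 0, 1.12, 8, 132, 6, 48], [0, 0, 1.28, 16, 150, 9, 48], [0, 0, 1.42, 23, 170, 12, 48], [0, 0, 1.554, 27.5, 185.5, 12, 48]]}}

```text
t: 15.7
eef_pos: [0.4269, 0.0745, 0.1182]
tool_rot: [-0.0, 0.727, 0.687, 0.0]
contact_force: [0.3, 0.6, 0.2]
gripper_width: 0.564
grasp_force: 0.0
```

```bash
python3 go.py .4277,.0735,.0055,-3
python3 - <<'E'
from h import *
c=shot("top","m3"); j=cv2.imread("pics/m3.png")
cv2.imwrite("pics/m3c.png",np.hstack([cv2.resize(j[200:340,240:380],(400,400)),cv2.resize(j[180:320,370:510],(400,400))]))
E
```

```text
now [0.4269 0.0745 0.1182] q [-0.75  0.27  0.5   2.24 -0.21  0.68 -0.16] t 15.7
.4277,.0735,.0055,-3 [-0.    -0.001 -0.004] [ -1.    0.9 112.7]
```

View pics/m3c.png

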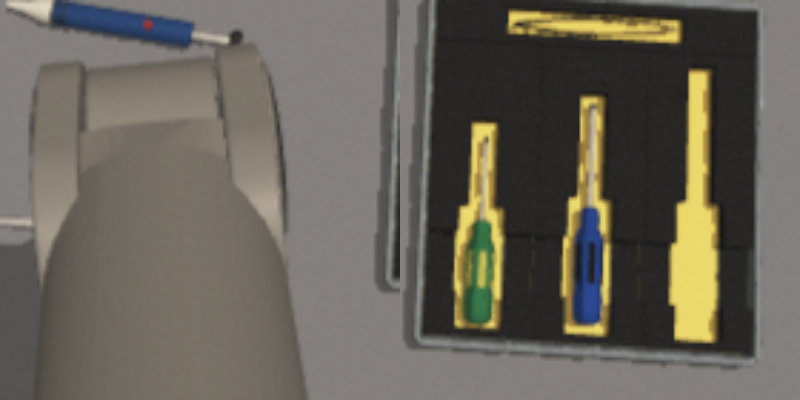

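The short driver is seated too. Next is the long one.

Emit:
{"api": "jog_arm", "payload": {"motion": [[0, 0, 0, -1, 1, 40, 48], [0, 0, 0, -1, 1, 80, 48], [0, 0, 0, -1, 1, 103, 48], [0, 0, 0, -1, 1, 112, 48], [0, 0, 0, -1, 1, 112, 48], [0, 0, 0, -1, 1, 112, 15], [0, 0, 0, -1, 1, 112, 15], [0, 0, 0, -1, 1, 112, 15], [0, 0, 0, -1, 1, 112, 15], [0, 0, 0, -1, 1, 112, 15]]}}

```text
t: 17.0
eef_pos: [0.4291, 0.0728, 0.0069]
tool_rot: [0.0, 0.725, 0.689, 0.001]
contact_force: [-0.8, -0.8, 6.9]
gripper_width: 0.22
grasp_force: 48.6
```

```bash
python3 go.py .432,-.2697,.13,-93.7
```

```text
now [0.4291 0.0728 0.0069] q [-0.59  0.5   0.34  2.29 -0.41  0.41  0.04] t 17.0
.432,-.2697,.13,-93.7 [ 1.000e-03 -2.000e-03  1.584e+00] [-341.8   20.8 -123.4]
```

Emit:
{"api": "jog_arm", "payload": {"motion": [[0, 0, 0, 0, 0, -30, 15], [0, 0, 0, 0, 3, -75, 15], [0, 0, 0.1, -15, 12, -110, 15], [0, 0, 0.25, -50, 22, -123, 15], [0, 0, 0.4, -88, 35, -123, 15], [0, 0, 0.55, -126, 40, -123, 15], [0, 0, 0.7, -164, 42, -123, 15], [0, 0, 0.85, -202, 40, -123, 15], [0, 0, 1.0, -235, 36, -123, 15], [0, 0, 1.12, -260, 32, -123, 15]]}}

```text
t: 18.25
eef_pos: [0.4465, -0.19, 0.1294]
tool_rot: [0.0, 0.981, 0.196, 0.001]
contact_force: [-0.6, 0.3, -0.4]
gripper_width: 0.217
grasp_force: 49.5
```

```bash
python3 go.py .432,-.2697,.07,-93.7
```

```text
now [ 0.4465 -0.19    0.1294] q [-0.41  0.41  0.85  2.14 -0.44  0.78 -0.45] t 18.25
.432,-.2697,.07,-93.7 [-0.    -0.001  0.458] [-44.   68.   59.4]
```

Emit:
{"api": "jog_arm", "payload": {"motion": [[0, 0, 0.1, -9, 14, 0, 15], [0, 0, 0.2, -19, 28, 0, 15], [0, 0, 0.3, -29, 44, 10, 15], [0, 0, 0.4, -38, 58, 30, 15], [0, 0, 0.45, -43, 67, 50, 15], [0, 0, 0.458, -44, 68, 59, 15], [0, 0, 0.458, -44, 68, 59, 15]]}}

```text
t: 19.12
eef_pos: [0.4325, -0.2679, 0.0698]
tool_rot: [-0.0, 1.0, -0.029, -0.0]
contact_force: [0.4, -1.0, -0.2]
gripper_width: 0.223
grasp_force: 49.5
```

```bash
python3 go.py .432,-.2697,.0192,-93.7
```

```text
now [ 0.4325 -0.2679  0.0698] q [-0.2   0.58  0.83  2.12 -0.67  0.72 -0.56] t 19.12
.432,-.2697,.0192,-93.7 [-0.001  0.001  0.006] [-0.3  1.8 50.6]
```

Emit:
{"api": "jog_arm", "payload": {"motion": [[0, 0, 0, 0, 1.5, 20, 15], [0, 0, 0.005, 0, 1.5, 36, 15], [0, 0, 0.005, 0, 1.5, 44, 15], [0, 0, 0.005, 0, 1.5, 48, 15], [0, 0, 0.005, 0, 1.5, 50.5, 15], [0, 0, 0.005, 0, 1.5, 50.5, 15]]}}

```text
t: 19.88
eef_pos: [0.4327, -0.2701, 0.0194]
tool_rot: [0.0, 0.999, -0.032, 0.0]
contact_force: [-0.4, -0.4, -0.0]
gripper_width: 0.22
grasp_force: 49.5
```

Emit:
{"api": "jog_arm", "payload": {"motion": [[0, 0, 0, 0, 0, 1, 34], [0, 0, 0, 0, 0, 1, 34], [0, 0, 0, 0, 0, 0, 34], [0, 0, 0, 0, 0, -10, 38], [0, 0, 0, 0, 0, -40, 40], [0, 0, 0, 0, 0, -80, 48], [0, 0, 0, -40, 0, -130, 48], [0, 0, 0, -40, 40, -190, 48], [0, 0, 0, -40, 40, -190, 48]]}}

```text
t: 21.0
eef_pos: [0.3906, -0.3104, 0.213]
tool_rot: [0.001, 0.999, -0.034, 0.003]
contact_force: [-0.3, 0.2, -0.8]
gripper_width: 0.565
grasp_force: 0.0
```

Run:
```python
from h import *
print(bot.get_obs()["t"])
c=shot("top","m4"); j=cv2.imread("pics/m4.png"); d=shot("scene"); k=np.ascontiguousarray(np.array(d["pixels"])[230:410,270:480,::-1])
cv2.imwrite("pics/m4c.png",np.hstack([cv2.resize(k,(400,400)),cv2.resize(j[180:320,370:510],(400,400))]))
for t in("pump","pen","tape_roll"): print(t,[(px2w(r["xy"],c,.01)[:2].round(3),round(r["score"],2)) for r in bot.spot_in(t,c)[:1]])
```

```text
21.0
pump [(array([0.578, 0.127]), 0.6)]
pen []
tape_roll [(array([0.575, 0.378]), 0.83)]
```

View pics/m4c.png

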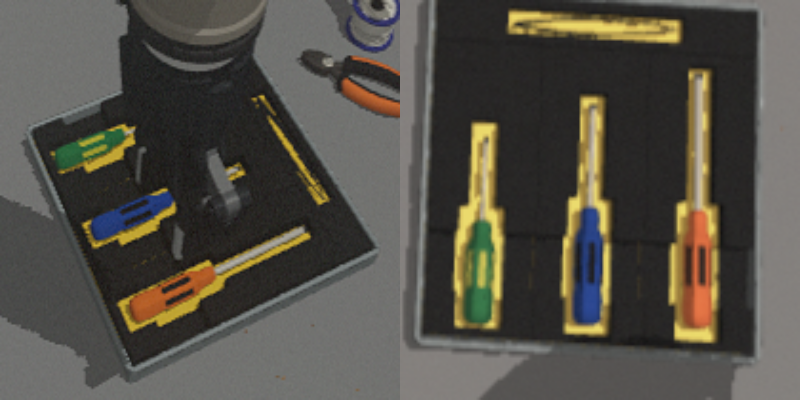

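All three lie in their cut-outs. I'll check the offsets by number before handing in.

Run:
```python
from h import *
org={"short":(.442,-.1132),"medium":(.437,-.1917),"long":(.432,-.2697)}; exp={"long":3,"medium":2.5,"short":-3}
a=np.radians(-3.7);X=np.array([np.cos(a),np.sin(a)]);Y=np.array([-X[1],X[0]])
for n in("top","scene"):
    c=shot(n)
    for k in org:
        p=blob(c,*HS[k],w2px([*org[k],.023],c)); ce,ax,s=rect(np.array([px2w(q,c,.023)[:2] for q in p])); d=(ce-org[k])*1000
        ax=ax*np.sign(ax[0]); print(n,k,"dx",round(d@X-exp[k],1),"dy",round(d@Y,1),"ang",np.degrees(np.arctan2(ax[1],ax[0])).round(1),np.round(s))
```

```text
top short dx -2.9 dy -0.3 ang -4.0 [17. 72.]
top medium dx 0.5 dy -0.0 ang -5.0 [18. 81.]
top long dx 1.7 dy 0.6 ang -2.9 [23. 83.]
scene short dx -1.7 dy -0.1 ang -4.4 [23. 76.]
scene medium dx 0.7 dy 0.6 ang -3.5 [22. 82.]
scene long dx 4.1 dy -0.7 ang -3.3 [21. 87.]
```

```bash
python3 -c "
from station import bot
print(bot.hand_in())"
```

```text
the job is handed in; nothing more can be done
None
```

All three screwdrivers are in their own cut-outs, handle at the wide end, measured within about 4 mm along and 1 mm across of home. I touched none of the bystanders; in the last picture the pump and tape were where they started, but the network did not find the pen. The job was handed in at about 21 s, and no verdict was returned.

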